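# Close and weigh a tin of hex nuts with a lid from the spring-loaded dispenser

### The arm

A 7-joint arm with a two-finger parallel gripper is mounted at the origin on a cart in front of the work surface, level with it; the furniture and walls round the work are solid. World frame = base frame: x ahead of the robot, y to its left, z up, the work surface at z = 0. Lengths are in mm, angles in degrees, forces in N, time in s.
With the tool pointing down it reaches from about 400 to 850 mm from the base axis. Payload 6.9 kg.
Tool frame: the origin (TCP) lies at the centre of the arm's flange, where the gripper is bolted on; the fingertips stand 173 mm ahead of it and the grasp point (between the pads) lies 155 mm ahead of it; z points along the fingers, y is the line along which they close (so a half turn about z gives the same grasp; the last joint's range is limited). The gripper opens to 85 mm and grips with 20 to 120 N. Pads are 22 mm wide; open, the fingers measure 114 mm over their backs; the gripper's body (76 mm by 85 mm) begins 54 mm behind the grasp point. The pads swing forward as they close: fully open they stand 13 mm farther back than shut.
Start: joints at [-57.21, 29.078, -13.613, 85.955, 7.202, 65.827, -8.869], TCP at [281.289, 558.117, 404.675] pointing down, gripper open.
Joint ranges: [-176.47, 176.47], [-13.61, 117.27], [-81.72, 77.17], [0.22, 143.17], [-87.28, 267.28], [10, 112.55], [-165.47, 165.47]. Speed limits (degrees/s): [136.94, 136.94, 180, 180, 180, 180, 180].

### API

Orientations are given as [roll, pitch, yaw] about the fixed x, y, z axes, in that order (R = Rz(yaw) Ry(pitch) Rx(roll)).
In Python, from workcell import arm, viewer, observe gives the robot as it stands (arm), with the cameras (viewer) and the readings as plain functions.
- The arm moves only by the shell command python3 drive.py [OPENING], which reads ROWS from standard input. ROWS is a JSON list of rows, 1 to 12 of them, each of 6 numbers: dx, dy, dz in shares of 0.75 m (1.0 is 0.75 m), then a rotation vector rx, ry, rz in shares of 2 pi rad (1.0 is 2 pi rad); each row is the pose to reach, as a shift and turn from the pose commanded when the command began, along the tool's axes at that moment; what a row does not reach only later rows make up. A row lasts 1/8 s, in which the tool goes at most 62.5 mm and 10.7 degrees, less where a joint would pass 70% of its speed; a pose out of reach is approached as far as the arm can. OPENING is the finger opening in mm, set as the command begins (- or left out keeps the last). The fingers move at their own pace and stop on an object; the grip force is fixed at half the most. Time passes only in rows, so rows that do not move let the fingers close. It prints the time, the measured TCP pose, the force, the opening and the grip force at its end. No shift or turn number may pass 1 either way. Input that does not fit is refused with a message, and nothing moves.
- observe(): the state, without advancing time (a new reading comes with each control period).
- viewer.camera(name): name is "scene" or "top"; returns a dict with "frame" (400x640x3 uint8, red, green, blue), "fx", "fy", "cx", "cy" (pixels), "position" and "orientation" of the camera in the world. Camera axes: x right, y down, z forward; pixel columns grow to the right and rows downward; lengths in mm; the calibration is good to about 2 mm. A picture is of the moment at which its call begins. There is no depth.
- arm.job_done(): hands the job in; it is judged then, once.
The state is a dict: "t": time; "joint_positions": joint angles; "dq": joint speeds; "tau": joint torques, N m; "ee_pos": TCP position; "orientation": TCP orientation; "ft_force": force on the tool from outside, world axes, zero at the start; "moment": the same for the moment, N m; "gripper_width": finger opening in mm; "grasp_force": force on a finger pad.
Only numpy, scipy, OpenCV 4.12 (cv2) and the standard library are available. Lean on these libraries where they do the work, as an engineer would, in place of code of your own. Each camera call takes 0.05 s, during which the arm holds its last target. There are 200 camera calls.

### The job

Take just the top lid from the spring-loaded lid dispenser, so that the next one comes up into its place, and close the one tin that it fits, fully home, where the tin stands. Then stand the closed tin on the pan of the scale. Keep the tin upright and leave the other tins and the things round about where they are.

Things in the scene. Friction and masses are not known exactly. Their poses are not given: they have to be found in the camera images.
- lid_dispenser: Grey metal dispenser fixed to the table: round foot 112 mm across, upright tube of 59 mm bore, 64 mm outside, 109 mm high. Above 30 mm the tube has two slots, 37 mm wide, toward its own +y and -y, where two fingers reach the lids (close along its y). Four lids lie in it on a sprung carrier; the top lid's rim stands above the walls. Origin: centre of the foot's underside, on the table; z up.
- lid_carrier (a joint): Height of the sprung carrier under the lids, m: 0 at the start with four lids, rising 0.013 (one lid's pitch) for each lid taken off. The spring is soft (22.6 N/m, about 0.3 N for each 13 mm): the stack sinks if it is pressed.
- top_lid: The top lid: pressed steel, 30 g: flat rim of 56 mm diameter, 5 mm thick (8 to 13 mm above the origin; 112 to 117 mm above the table at the start), over a plug 8 mm deep, 48.5 mm across, tapering to 44 mm. Origin: centre of the plug's underside; z up. Lids lie plug on rim, 13 mm apart, not stuck. When home, its rim lies on the tin's rim and its origin 8 mm below the mouth.
- lid_2: lid of the same make in the stack, second from the top; its origin stands 91 mm above the foot of the dispenser at the start
- lid_3: lid of the same make in the stack, third from the top; its origin stands 78 mm above the foot of the dispenser at the start
- lid_4: lid of the same make in the stack, the lowest; its origin stands 65 mm above the foot of the dispenser at the start
- medium_tin: The tin that the lid fits: open bright steel tin of hex nuts (heaped to about 40 mm, lying fast), 58 mm outside diameter, 58 mm high, mouth 51 mm, about 0.24 kg. The three tins stand in a row, in any order. Origin: centre of its underside; z up.
- medium_tin_mouth (a point): Centre of the medium tin's mouth, level with the top of its rim, 58 mm above its origin; z up.
- small_tin: Smaller tin of nuts, 48 mm outside diameter, 50 mm high, mouth 41 mm: too small for the lid. Origin: centre of its underside.
- large_tin: Larger tin of nuts, 70 mm outside diameter, 66 mm high, mouth 63 mm: the lid would fall in. Origin: centre of its underside.
- scale_pan (a point): Centre of the top of the round pan, 150 mm across, of the cream portion scale, 79 mm above the table; the scale is fixed, the pan does not sink; z up.
- green_can: Bystander: drink can, 53 mm across, 134 mm high. Origin: centre of its underside.
- spice_jar: Bystander: spice jar, 46 mm across, 106 mm high. Origin: centre of its underside.
- flat_tin: Bystander: flat oblong tin lying on the table, 63 x 105 x 24 mm. Origin: centre of its underside.

How it is judged (in metres and radians):
On the way, in this order (a step that is already met when the one before it is completed fails the run):
1. the top lid is lifted clear of the dispenser and the next lid has come up into its place (z of top_lid in the frame of lid_dispenser above 0.13 m and value of joint lid_carrier between 0.009 and 0.017 m and z of lid_2 in the frame of lid_dispenser between 0.099 and 0.109 m and horizontal distance between lid_2 and lid_dispenser below 0.006 m), for 0.2 s.
2. the lid is fully home in the medium tin, released, while the tin stands on the table (horizontal distance between top_lid and medium_tin_mouth below 0.003 m and z of top_lid in the frame of medium_tin_mouth between -0.01 and -0.006 m and angle between the z axis of top_lid and the z axis of medium_tin, either way round below 0.07 rad and contact force between the fingers and top_lid below 0.1 N and height (world z) of medium_tin below 0.006 m), for 0.2 s.
At the end, for the whole second after the job is handed in: The medium tin stands upright and still, wholly on the scale's pan (centre within 46 mm of the pan's), the lid fully home in it (within 2 mm in height, 3 mm of centre, level); the other three lids are in the dispenser, the next one up at the top (carrier 13 mm up, within 4 mm) (horizontal distance between top_lid and medium_tin_mouth below 0.003 m and z of top_lid in the frame of medium_tin_mouth between -0.01 and -0.006 m and angle between the z axis of top_lid and the z axis of medium_tin, either way round below 0.07 rad and contact force between the fingers and top_lid below 0.1 N and horizontal distance between medium_tin and scale_pan below 0.046 m and z of medium_tin in the frame of scale_pan between -0.004 and 0.004 m and angle between medium_tin's own z axis and vertical below 0.06 rad and linear speed of each of medium_tin, top_lid below 0.02 m/s and value of joint lid_carrier between 0.009 and 0.017 m and z of lid_2 in the frame of lid_dispenser between 0.099 and 0.109 m and horizontal distance between lid_2 and lid_dispenser below 0.006 m); the robot touches nothing.
It fails at once if the medium tin is tipped by more than about 20 degrees (nuts would spill) (angle between medium_tin's own z axis and vertical above 0.35 rad).
It fails at once if a second lid leaves the dispenser (z of any of lid_2, lid_3, lid_4 in the frame of lid_dispenser above 0.13 m or horizontal distance between any of lid_2, lid_3, lid_4 and lid_dispenser above 0.03 m).
It fails at once if another tin is shifted by more than 3 cm (distance of any of small_tin, large_tin from where it was at the start of the episode above 0.03 m).
It fails at once if the can, the spice jar or the flat tin is shifted by more than 3 cm (distance of any of green_can, spice_jar, flat_tin from where it was at the start of the episode above 0.03 m).
It also fails if it takes over 59 s, if anything falls off the work surface, if the arm or the gripper's body presses on something with over 40 N, if the wrist force passes 120 N, or if a joint passes its speed limit or range.

## Working session

There is one attempt and no reset: what is moved stays moved. The work goes in short steps, Python scripts to look and compute and a shell command to move; the robot and the scene stay as the last step left them, time stands still between calls to the robot, and variables do not carry over. Pictures are saved under pics/ and viewed, at most 10 in all, crops included, and the job is handed in when it is done.

```bash
ls; mkdir -p pics; python3 - <<'E'
from workcell import arm, viewer, observe
import cv2
for n in("scene","top"):
    c=viewer.camera(n); cv2.imwrite(f"pics/{n}0.png",c["frame"][...,::-1])
    print(n,{k:c[k] for k in c if k!="frame"})
print(observe())
E
```

```text
drive.py
pics
workcell.py
scene {'fx': 447.3053321882948, 'fy': 447.3053321882948, 'cx': 320.9478439760456, 'cy': 199.64458105411103, 'position': array([-298.77372024,  555.9433383 ,  683.33374866]), 'orientation': array([-120.92590054,    1.31560307, -126.0470969 ])}
top {'fx': 497.4012636588214, 'fy': 497.4012636588214, 'cx': 328.4167416210342, 'cy': 193.97244482411148, 'position': array([2.43803561e+02, 1.14759767e+00, 1.29278358e+03]), 'orientation': array([-1.66159419e+02,  1.42706303e-01, -9.08990053e+01])}
{'t': 0.1, 'joint_positions': array([-57.20900722,  29.11961066, -13.60742032,  86.00399708,
         7.20177662,  65.82740235,  -8.8690941 ]), 'dq': array([-0.03755256, -0.04942678, -0.02679055, -0.13330789,  0.0112369 ,
       -0.04028986, -0.00786796]), 'tau': array([-4.46930804e-03, -6.21834397e+01, -2.19487265e+00, -2.50206184e+01,
        1.23502314e-02,  7.66137644e-03, -7.88550068e-06]), 'ee_pos': array([281.26849338, 557.92872428, 403.9210174 ]), 'orientation': array([-1.79907626e+02,  2.71195536e-03,  1.53252822e+02]), 'ft_force': array([ 0.17778692, -0.42406809,  1.00852529]), 'moment': array([ 0.01986018,  0.01011297, -0.01533916]), 'grasp_force': 0.0, 'gripper_width': 85.20417562520402}
```

View pics/top0.png

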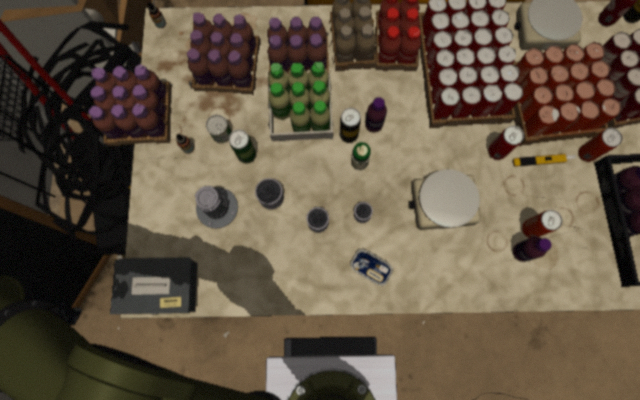

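View pics/scene0.png

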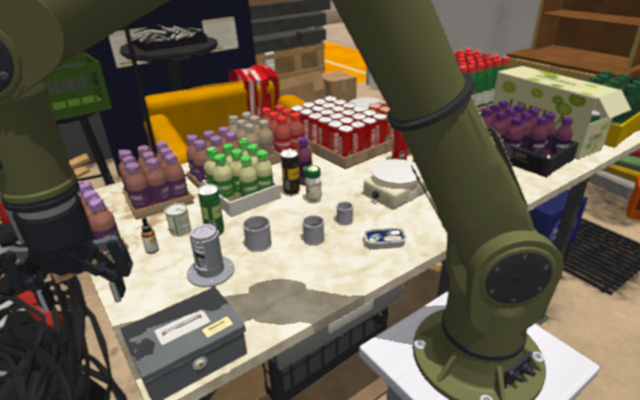

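The top view shows the dispenser at (213,203), large tin (270,193), medium tin (318,219), small tin (362,211), pan (449,198) and flat tin (372,266). In the scene view the dispenser is at (206,250), the tins at (257,233), (313,230) and (345,213), and the pan at (394,175).

```bash
cat > h.py <<'E'
from workcell import arm, viewer, observe
import cv2, numpy as np
from scipy.spatial.transform import Rotation as Ro
def ray(c,u,v):
    d=Ro.from_euler('xyz',c["orientation"],degrees=True).apply([(u-c["cx"])/c["fx"],(v-c["cy"])/c["fy"],1.])
    return np.array(c["position"]),d
def onz(c,u,v,z):
    p,d=ray(c,u,v); return p+d*(z-p[2])/d[2]
def proj(c,P):
    q=Ro.from_euler('xyz',c["orientation"],degrees=True).inv().apply(np.asarray(P,float)-c["position"])
    return np.c_[c["fx"]*q[...,0]/q[...,2]+c["cx"],c["fy"]*q[...,1]/q[...,2]+c["cy"]]
E
python3 - <<'E'
from h import *
c=viewer.camera("top");s=viewer.camera("scene")
for n,u,v,z in(("disp",209,196,117),("large",270,190,66),("med",318,217,58),("small",362,210,50),("pan",449,197,79),("can",239,140,134),("spice",361,150,106),("flat",372,266,24)): print(n,onz(c,u,v,z).round(1))
a=cv2.resize(c["frame"][155:245,180:390],None,fx=3.8,fy=3.8,interpolation=cv2.INTER_CUBIC)
b=cv2.resize(s["frame"][200:290,170:380],None,fx=3.8,fy=3.8,interpolation=cv2.INTER_CUBIC)
im=np.vstack([a[:290],b[:300]])
cv2.imwrite("pics/crop.png",im[...,::-1]);print(im.shape)
E
```

```text
disp [533.2 290.2 117. ]
large [558.9 148.   66. ]
med [488.5  26.7  58. ]
small [506.5 -85.6  50. ]
pan [ 530.1 -302.8   79. ]
can [670.  217.9 134. ]
spice [648.6 -84.1 106. ]
flat [ 366.5 -108.2   24. ]
(590, 798, 3)
```

View pics/crop.png

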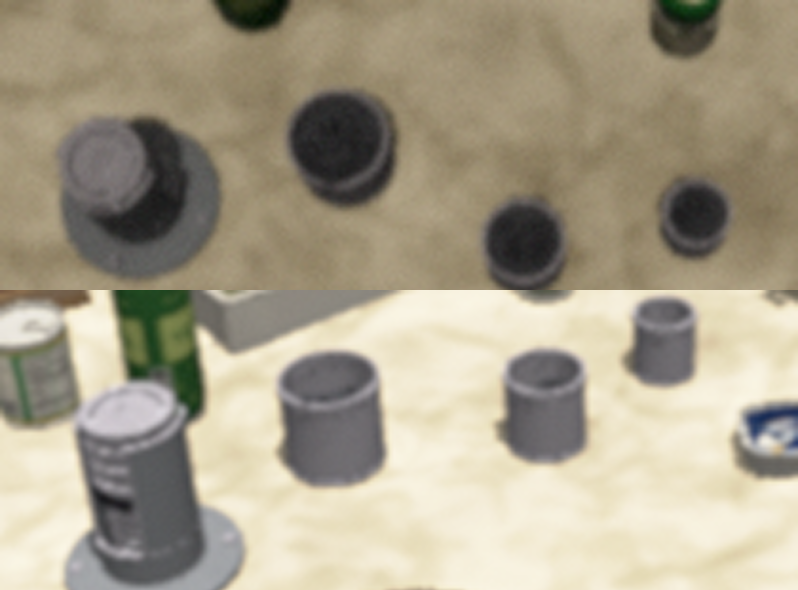

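The crop shows the dispenser slot facing the scene camera: dark, at about u 90–135 and v 430–540 in the lower half. The lid disc is at (105,163) in the upper half and the medium tin's mouth at (524,240). Next I'll fit ellipses and read the slot angle by unwrapping the tube wall.

```bash
python3 - <<'E'
from h import *
c=viewer.camera("top");s=viewer.camera("scene")
f=cv2.resize(c["frame"],None,fx=4,fy=4,interpolation=cv2.INTER_CUBIC)
def full(p): return (p[0]+.5)/4-.5,(p[1]+.5)/4-.5
hsv=cv2.cvtColor(f,cv2.COLOR_RGB2HSV)
def blobs(m,c,zs,tag,mn):
    cs,_=cv2.findContours(m.astype(np.uint8),cv2.RETR_EXTERNAL,cv2.CHAIN_APPROX_NONE)
    for k in cs:
        if cv2.contourArea(k)<mn: continue
        e=cv2.fitEllipse(cv2.convexHull(k)); u,v=full(e[0])
        if 180<u<500 and 140<v<270: print(tag,round(u,1),round(v,1),"ax",np.round(np.array(e[1])/4,1),[onz(c,u,v,z)[:2].round(1).tolist() for z in zs])
print("table sat",np.median(hsv[900:1000,800:1000,1]),"foot",hsv[int(218*4),int(218*4)],"lid",hsv[int(197*4),int(208*4)],"pan",hsv[196*4,449*4])
blobs(hsv[...,1]<45,c,(0,58,79,117),"grey",600)
blobs(hsv[...,2]<62,c,(58,66,50),"dark",1500)
blobs((hsv[...,1]<45)&(hsv[...,2]>105),c,(117,79),"bright",1500)
# unwrap tube, scene view
g=cv2.cvtColor(s["frame"],cv2.COLOR_RGB2GRAY)
D=np.array([533.,290.])
for z in (45,55,65,80,95):
    ph=np.arange(100,330,10); P=np.c_[D[0]+32*np.cos(np.radians(ph)),D[1]+32*np.sin(np.radians(ph)),0*ph+z]
    q=proj(s,P).astype(np.float32)
    print(z,[(int(a),int(x)) for a,x in zip(ph,cv2.remap(g,q[:,:1],q[:,1:],cv2.INTER_LINEAR).ravel())])
E
```

```text
table sat 70.0 foot [10 14 55] lid [  0  13 120] pan [ 20  35 162]
grey 371.4 267.0 ax [27.4 47.5] [[366.3, -108.6], [360.9, -103.7], [358.9, -101.9], [355.3, -98.7]]
grey 317.4 218.9 ax [22.4 25. ] [[495.0, 29.6], [483.7, 28.3], [479.6, 27.8], [472.3, 27.0]]
grey 362.6 211.5 ax [18.9 20.5] [[512.9, -90.6], [500.8, -86.5], [496.4, -85.0], [488.5, -82.3]]
grey 214.9 205.7 ax [41.8 45.7] [[535.0, 302.1], [522.0, 288.6], [517.2, 283.7], [508.7, 274.8]]
grey 269.3 192.9 ax [27.9 31. ] [[567.8, 157.8], [553.3, 150.8], [548.0, 148.2], [538.5, 143.6]]
grey 448.9 198.1 ax [56.9 60.4] [[545.8, -322.1], [532.3, -307.6], [527.4, -302.4], [518.5, -292.9]]
dark 367.5 263.6 ax [19.6 28.7] [[369.3, -94.4], [368.5, -93.8], [370.1, -95.1]]
dark 317.2 217.9 ax [17.6 18.3] [[486.1, 28.7], [484.5, 28.6], [487.7, 28.9]]
dark 363.0 210.6 ax [13.7 14.1] [[503.2, -87.5], [501.5, -86.9], [504.9, -88.1]]
dark 215.9 202.8 ax [26.3 31.8] [[529.6, 286.3], [527.8, 284.5], [531.5, 288.2]]
dark 269.5 193.8 ax [24.4 29. ] [[551.0, 150.1], [549.0, 149.1], [553.0, 151.0]]
dark 244.1 147.7 ax [21.9 30.7] [[676.4, 218.1
[... 812 characters left out ...]
5), (200, 81), (210, 109), (220, 193), (230, 216), (240, 216), (250, 221), (260, 223), (270, 218), (280, 179), (290, 105), (300, 78), (310, 93), (320, 131)]
80 [(100, 111), (110, 117), (120, 119), (130, 105), (140, 105), (150, 93), (160, 91), (170, 91), (180, 88), (190, 85), (200, 80), (210, 100), (220, 181), (230, 217), (240, 223), (250, 223), (260, 225), (270, 221), (280, 159), (290, 117), (300, 146), (310, 138), (320, 195)]
95 [(100, 108), (110, 111), (120, 103), (130, 100), (140, 99), (150, 90), (160, 91), (170, 89), (180, 88), (190, 85), (200, 79), (210, 97), (220, 181), (230, 221), (240, 202), (250, 139), (260, 72), (270, 82), (280, 126), (290, 124), (300, 177), (310, 188), (320, 186)]
```

```bash
cat > arcs.py <<'E'
from h import *
from scipy.optimize import least_squares
def up(a): return cv2.resize(a,None,fx=4,fy=4,interpolation=cv2.INTER_CUBIC)
def arc(c,m,ctr,r,z,far,half=60,fr=False):
    cs,_=cv2.findContours(m.astype(np.uint8),cv2.RETR_EXTERNAL,cv2.CHAIN_APPROX_NONE)
    k=np.vstack([x[:,0] for x in cs if cv2.contourArea(x)>600]); k=(k+.5)/4-.5
    P=np.array([onz(c,u,v,z)[:2] for u,v in k]); ctr=np.array(ctr,float)
    cam=c["position"][:2]
    for _ in range(6):
        d=P-ctr; b=(ctr-cam)*(1 if far else -1); b=np.arctan2(b[1],b[0])
        da=np.abs((np.arctan2(d[:,1],d[:,0])-b+np.pi)%(2*np.pi)-np.pi); R=np.hypot(*d.T)
        ok=(da<np.radians(half))&(abs(R-r)<(12 if _<2 else 6))
        if ok.sum()<15: return "few",ok.sum()
        f=least_squares(lambda p:np.hypot(*(P[ok]-p[:2]).T)-r,ctr,loss="soft_l1"); ctr=f.x
    return ctr.round(1).tolist(),int(ok.sum()),round(float(np.std(np.hypot(*(P[ok]-ctr).T)-r)),2),"freeR",round(float(np.hypot(*(P[ok]-ctr).T).mean()),1)
E
python3 - <<'E'
from arcs import *
c=viewer.camera("top");s=viewer.camera("scene")
hc=cv2.cvtColor(up(c["frame"]),cv2.COLOR_RGB2HSV); mc=hc[...,1]<45
hs=cv2.cvtColor(up(s["frame"]),cv2.COLOR_RGB2HSV); ms=(hs[...,2]<165)
# lid & foot in scene are brighter; foot grey 
for n,ct,r,h in(("med",(487,28),29,58),("large",(553,150),35,66),("small",(505,-88),24,50)):
    for t,cc,m in(("top",c,mc),("scene",s,ms)):
        print(n,t,"rim",arc(cc,m,ct,r,h,True),"base",arc(cc,m,ct,r,0,False))
for t,cc,m in(("top",c,mc),("scene",s,ms)):
    print("disp",t,"lid",arc(cc,m,(533,290),28,117,True),"foot",arc(cc,m,(533,290),56,4,False,80),"pan",arc(cc,m,(528,-302),75,79,True,80))
g=cv2.cvtColor(s["frame"],cv2.COLOR_RGB2GRAY)
for D in ((533,290),(530,287)):
  for z in (62,66,70):
    ph=np.arange(76,156,4); P=np.c_[D[0]+32*np.cos(np.radians(ph)),D[1]+32*np.sin(np.radians(ph)),0*ph+z]
    q=proj(s,P).astype(np.float32)
    print(D,z,[(int(a),int(x)) for a,x in zip(ph,cv2.remap(g,q[:,:1],q[:,1:],cv2.INTER_LINEAR).ravel())])
E
```

```text
med top rim ([486.0, 28.0], 89, 0.34, 'freeR', 29.0) base ([491.4, 29.4], 87, 0.72, 'freeR', 28.9)
med scene rim ([478.4, 33.2], 75, 0.61, 'freeR', 28.9) base ([488.0, 27.3], 78, 0.58, 'freeR', 29.0)
large top rim ([555.3, 151.8], 109, 0.46, 'freeR', 35.0) base ([560.8, 155.4], 103, 1.27, 'freeR', 34.7)
large scene rim ([548.7, 156.0], 93, 0.72, 'freeR', 34.9) base ([558.3, 151.3], 95, 0.64, 'freeR', 35.0)
small top rim ([504.1, -87.4], 73, 0.42, 'freeR', 24.0) base ([509.6, -89.8], 70, 0.63, 'freeR', 23.9)
small scene rim ([496.8, -83.0], 58, 0.76, 'freeR', 23.8) base ([506.7, -89.2], 60, 0.47, 'freeR', 24.0)
disp top lid ([531.9, 296.8], 91, 0.51, 'freeR', 28.0) foot ([531.1, 297.9], 219, 0.56, 'freeR', 55.8) pan ([527.4, -301.4], 314, 0.74, 'freeR', 74.8)
disp scene lid ([535.4, 303.3], 46, 2.46, 'freeR', 28.2) foot ([535.2, 295.1], 306, 2.38, 'freeR', 56.0) pan ([528.7, -301.6], 98, 1.86, 'freeR', 75.1)
(533, 290) 62 [(76, 78), (80, 68), (84, 56), (88, 44), (92, 42), (96, 32), (100, 33), (104, 30), (108, 34), (112, 38), (116, 40), (120, 40), (124, 40), (128, 37), (132, 37), (136,
[... 519 characters left out ...]
, 287) 62 [(76, 104), (80, 88), (84, 71), (88, 59), (92, 48), (96, 41), (100, 37), (104, 34), (108, 38), (112, 36), (116, 33), (120, 34), (124, 36), (128, 45), (132, 64), (136, 86), (140, 94), (144, 92), (148, 91), (152, 91)]
(530, 287) 66 [(76, 130), (80, 129), (84, 119), (88, 110), (92, 100), (96, 87), (100, 78), (104, 70), (108, 64), (112, 60), (116, 57), (120, 53), (124, 52), (128, 52), (132, 66), (136, 82), (140, 90), (144, 91), (148, 90), (152, 91)]
(530, 287) 70 [(76, 119), (80, 126), (84, 134), (88, 134), (92, 140), (96, 135), (100, 132), (104, 123), (108, 115), (112, 110), (116, 105), (120, 102), (124, 98), (128, 93), (132, 93), (136, 94), (140, 93), (144, 90), (148, 90), (152, 91)]
```

```bash
python3 - <<'E'
from arcs import *
s=viewer.camera("scene"); g=cv2.cvtColor(s["frame"],cv2.COLOR_RGB2GRAY)
def smp(P):
    q=proj(s,P).astype(np.float32); return cv2.remap(g,q[:,:1],q[:,1:],cv2.INTER_LINEAR).ravel()
D=np.array([531.5,297.3])
w=D-s["position"][:2]; w/=np.hypot(*w); l=np.array([-w[1],w[0]])
for z in(45,55,85):  # lateral silhouette, expected edges at +-32
    t=np.arange(-44,45,2.); P=np.c_[D+t[:,None]*l,0*t+z]
    print("lat",z,[(int(a),int(x)) for a,x in zip(t,smp(P)) if abs(a)>22])
for z in (60,63,66):
    ph=np.arange(76,172,4); P=np.c_[D[0]+32*np.cos(np.radians(ph)),D[1]+32*np.sin(np.radians(ph)),0*ph+z]
    print(z,[(int(a),int(x)) for a,x in zip(ph,smp(P))])
t=np.arange(56,330,4)
print("cam dir",np.degrees(np.arctan2(*-w[::-1])))
a=cv2.resize(s["frame"][215:295,180:240],None,fx=9,fy=7.4,interpolation=cv2.INTER_CUBIC);cv2.imwrite("pics/d.png",a[...,::-1])
E
```

```text
lat 45 [(-44, 227), (-42, 229), (-40, 231), (-38, 232), (-36, 222), (-34, 188), (-32, 138), (-30, 94), (-28, 78), (-26, 81), (-24, 83), (24, 64), (26, 78), (28, 117), (30, 170), (32, 218), (34, 237), (36, 240), (38, 239), (40, 238), (42, 238), (44, 239)]
lat 55 [(-44, 226), (-42, 228), (-40, 230), (-38, 231), (-36, 224), (-34, 196), (-32, 135), (-30, 92), (-28, 79), (-26, 80), (-24, 82), (24, 41), (26, 67), (28, 110), (30, 159), (32, 205), (34, 225), (36, 229), (38, 230), (40, 231), (42, 231), (44, 232)]
lat 85 [(-44, 223), (-42, 223), (-40, 224), (-38, 224), (-36, 216), (-34, 180), (-32, 128), (-30, 91), (-28, 78), (-26, 81), (-24, 86), (24, 105), (26, 102), (28, 123), (30, 170), (32, 218), (34, 239), (36, 241), (38, 240), (40, 239), (42, 239), (44, 239)]
60 [(76, 208), (80, 205), (84, 197), (88, 187), (92, 176), (96, 159), (100, 136), (104, 111), (108, 82), (112, 71), (116, 67), (120, 74), (124, 88), (128, 96), (132, 99), (136, 94), (140, 88), (144, 86), (148, 87), (152, 94), (156, 98), (160, 94), (164, 91), (168, 90)]
63 [(76, 214), (80, 209), (84, 203), (88, 190), (92, 173), (96, 155), (100, 133), (104, 108), (108, 84), (112, 67), (116, 60), (120, 63), (124, 75), (128, 83), (132, 88), (136, 82), (140, 71), (144, 65), (148, 70), (152, 83), (156, 93), (160, 94), (164, 91), (168, 90)]
66 [(76, 217), (80, 212), (84, 206), (88, 198), (92, 178), (96, 156), (100, 132), (104, 108), (108, 83), (112, 61), (116, 51), (120, 50), (124, 55), (128, 60), (132, 60), (136, 54), (140, 46), (144, 39), (148, 47), (152, 66), (156, 85), (160, 92), (164, 91), (168, 90)]
cam dir 162.69736606609698
```

View pics/d.png

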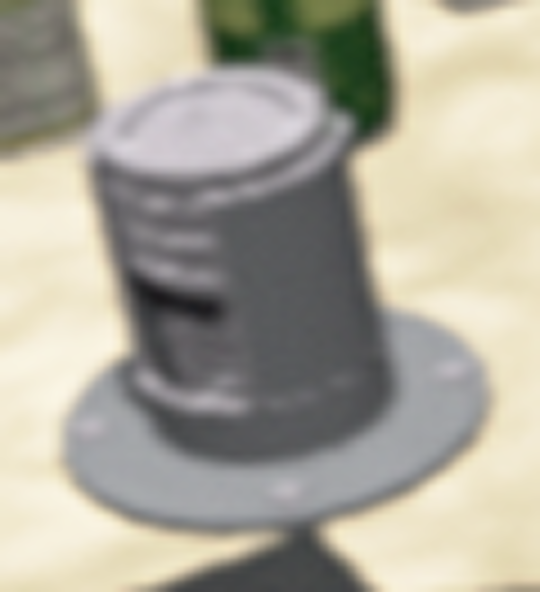

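The slot's right edge reads about 149.5°, so dispenser +y lies near 114°. With silhouette and arcs combined, the dispenser is at about (531.3,296.6), the medium tin at (488.3,28.3) and the pan at (528,-301.5). I'll check the slot angle against the foot screws, then work out a move to a clear table spot to find the fingertip height at a 58 mm opening.

```bash
cat >> h.py <<'E'
def delta(x,y,z,yaw=None):
    o=observe(); R=Ro.from_euler('xyz',o["orientation"],degrees=True)
    T=Ro.from_euler('xyz',[180,0,yaw if yaw is not None else o["orientation"][2]],degrees=True)
    print("d",R.inv().apply(np.array([x,y,z])-o["ee_pos"]).round(1),"rv",np.degrees((R.inv()*T).as_rotvec()).round(2),"t",o["t"])
E
python3 - <<'E'
from h import *
s=viewer.camera("scene")
for u,v in((190,272.4),(211.7,280.8),(230.6,264.7)):
    p=onz(s,u,v,4)[:2]-[531.2,296.4]; print(p.round(1),np.degrees(np.arctan2(p[1],p[0])).round(1))
delta(430,200,200,204)
E
```

```text
[18.  42.2] 66.9
[-41.   13.8] 161.3
[-14.8 -46.6] -107.6
d [-294.  -252.8  204.7] rv [-1.000e-02 -0.000e+00 -5.075e+01] t 0.5
```

Units first: shifts go in shares of 0.75 m and turns go in shares of 2 pi rad. So -294 mm / 750 = -0.392, 130 mm / 750 = 0.1733, -51.75 degrees / 360 = -0.1438.

```bash
echo '[[-0.2,-0.1667,0,0,0,-0.0694],[-0.392,-0.3373,0,0,0,-0.1438],[-0.392,-0.3373,0,0,0,-0.1438],[-0.392,-0.3373,0,0,0,-0.1438],[-0.392,-0.3373,0,0,0,-0.1438],[-0.392,-0.3373,0,0,0,-0.1438],[-0.392,-0.3373,0.08,0,0,-0.1438],[-0.392,-0.3373,0.1733,0,0,-0.1438],[-0.392,-0.3373,0.2533,0,0,-0.1438],[-0.392,-0.3373,0.28,0,0,-0.1438],[-0.392,-0.3373,0.28,0,0,-0.1438]]' | python3 drive.py 58; python3 -c "
from h import *
delta(430,200,190,205);delta(531.2,296.5,300,205)"
```

```text
t: 1.88
ee_pos: [429.5, 199.8, 193.2]
orientation: [-180.0, -0.2, -155.0]
ft_force: [-0.1, 0.5, 0.4]
gripper_width: 58.2
grasp_force: 0.0
d [-0.6 -0.   3.2] rv [-0.   -0.22  0.03] t 1.875
d [-132.7   44.6 -107.3] rv [-0.   -0.22  0.03] t 1.875
```

Scaled: 12 mm / 750 = 0.016, 9 mm / 750 = 0.012.

```bash
echo '[[0,0,0.004,0,0,0],[0,0,0.008,0,0,0],[0,0,0.012,0,0,0],[0,0,0.016,0,0,0]]' | python3 drive.py; echo '[[0,0,0.0027,0,0,0],[0,0,0.0053,0,0,0],[0,0,0.008,0,0,0]]' | python3 drive.py; 
```

```text
t: 2.38
ee_pos: [430.1, 199.9, 183.0]
orientation: [-180.0, 0.1, -155.0]
ft_force: [-0.5, 0.1, 0.4]
gripper_width: 57.8
grasp_force: 0.0
t: 2.75
ee_pos: [430.0, 199.9, 176.5]
orientation: [-180.0, -0.0, -155.0]
ft_force: [0.4, 0.1, -0.1]
gripper_width: 58.0
grasp_force: 0.0
```

Scaled: 2.4 mm / 750 = 0.0032, 1.2 mm / 750 = 0.0016.

```bash
for i in 1 2 3 4; do echo '[[0,0,0.0016,0,0,0],[0,0,0.0032,0,0,0]]' | python3 drive.py | egrep 'ee_pos|ft_f'; done
```

```text
ee_pos: [430.0, 199.9, 174.2]
ft_force: [0.3, 0.6, -0.3]
ee_pos: [430.0, 199.9, 171.8]
ft_force: [0.4, -0.1, -0.4]
ee_pos: [430.0, 199.9, 169.4]
ft_force: [0.6, 0.8, -1.0]
ee_pos: [429.8, 199.9, 168.7]
ft_force: [-7.5, -3.2, 40.7]
```

Scaled: -140 mm / 750 = -0.1867, 44.6 mm / 750 = 0.0595.

```bash
echo '[[0,0,-0.08,0,0,0],[0,0,-0.16,0,0,0],[-0.0533,0.0173,-0.1867,0,0,0],[-0.12,0.04,-0.1867,0,0,0],[-0.1773,0.0595,-0.1867,0,0,0],[-0.1773,0.0595,-0.1867,0,0,0],[-0.1773,0.0595,-0.1867,0,0,0],[-0.1773,0.0595,-0.1867,0,0,0]]' | python3 drive.py 74;  python3 - <<'E'
from h import *
delta(531.2,296.5,276.2,205)
s=viewer.camera("scene");t=viewer.camera("top")
im=np.hstack([cv2.resize(c["frame"][a:a+130,b:b+100],None,fx=4,fy=4,interpolation=cv2.INTER_CUBIC) for c,a,b in((s,165,150),(t,140,160))])
cv2.imwrite("pics/a.png",im[...,::-1])
E
```

```text
t: 4.75
ee_pos: [531.0, 295.6, 307.0]
orientation: [-180.0, -0.1, -155.0]
ft_force: [-0.5, -0.5, 0.5]
gripper_width: 73.8
grasp_force: 0.0
d [-0.6  0.8 30.8] rv [-0.04 -0.06 -0.02] t 4.75
```

View pics/a.png

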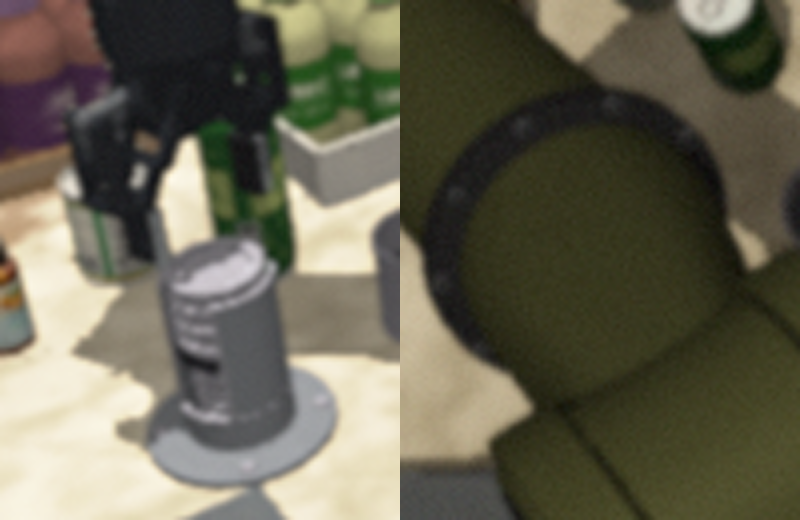

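The picture shows the fingers straddling the lid: left pad at (155,235), right pad at (255,165). I'll descend and close.

Scaled: 30.5 mm / 750 = 0.0407, 25 mm / 750 = 0.0333.

```bash
echo '[[-0.0008,0.0011,0.02,0,0,0],[-0.0008,0.0011,0.0333,0,0,0],[-0.0008,0.0011,0.0407,0,0,0],[-0.0008,0.0011,0.0407,0,0,0],[-0.0008,0.0011,0.0407,0,0,0]]' | python3 drive.py ; echo '[[0,0,0,0,0,0],[0,0,0,0,0,0],[0,0,0,0,0,0],[0,0,0,0,0,0],[0,0,0,0,0,0],[0,0,0,0,0,0]]' | python3 drive.py 45
```

```text
t: 5.48
ee_pos: [532.0, 297.6, 276.8]
orientation: [180.0, 0.0, -155.0]
ft_force: [-0.4, 0.2, -0.6]
gripper_width: 74.0
grasp_force: 0.0
t: 6.22
ee_pos: [531.9, 297.5, 276.6]
orientation: [-180.0, -0.0, -155.0]
ft_force: [-0.7, 0.6, -0.1]
gripper_width: 52.8
grasp_force: 62.6
```

Scaled: -18 mm / 750 = -0.024, -12 mm / 750 = -0.016.

```bash
echo '[[0,0,-0.008,0,0,0],[0,0,-0.016,0,0,0],[0,0,-0.024,0,0,0],[0,0,-0.024,0,0,0]]' | python3 drive.py;  python3 - <<'E'
from h import *
s=viewer.camera("scene")
cv2.imwrite("pics/b.png",cv2.resize(s["frame"][190:290,160:260],None,fx=6,fy=6,interpolation=cv2.INTER_CUBIC)[...,::-1])
E
```

```text
t: 6.72
ee_pos: [532.0, 297.6, 295.3]
orientation: [180.0, 0.1, -155.0]
ft_force: [0.7, -0.6, -0.5]
gripper_width: 52.8
grasp_force: 62.7
```

View pics/b.png

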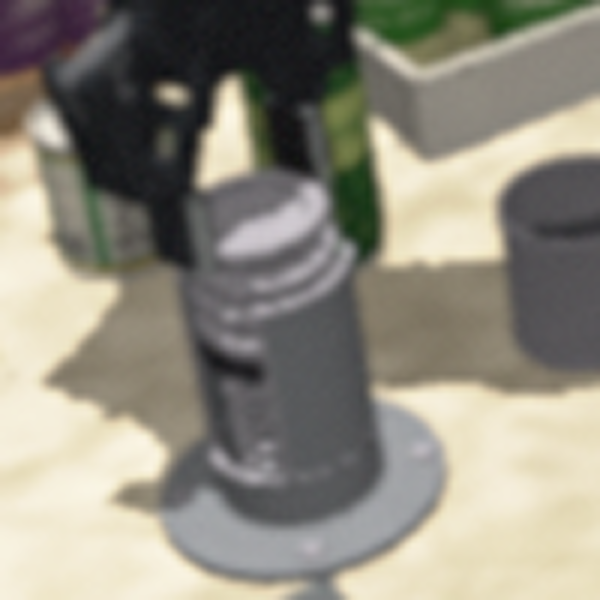

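The lid came up level and alone, with the second lid now at the tube's mouth (rim at about (290,290)). I'll carry it over the medium tin.

Scaled: -35 mm / 750 = -0.0467, -20 mm / 750 = -0.0267.

```bash
python3 -c "
from h import *
delta(489.2,28.7,250,205)"; echo '[[0,0,-0.0267,0,0,0],[0,0,-0.0467,0,0,0],[0,0,-0.0467,0,0,0],[0,0,-0.0467,0,0,0],[0,0,-0.0467,0,0,0]]' | python3 drive.py; python3 -c "
from h import *
delta(489.2,28.7,320,205)"
```

```text
d [ 152.3 -225.6   44.9] rv [ 0.    0.04 -0.  ] t 6.775
t: 7.4
ee_pos: [531.7, 297.3, 328.8]
orientation: [-180.0, -0.1, -155.0]
ft_force: [-0.7, -0.2, -0.3]
gripper_width: 53.1
grasp_force: 62.8
d [ 152.1 -225.5    9.1] rv [-0.01 -0.07  0.  ] t 7.4
```

Scaled: -225.5 mm / 750 = -0.3007, -203 mm / 750 = -0.2707.

```bash
echo '[[0.0267,-0.04,0.012,0,0,0],[0.0667,-0.1,0.012,0,0,0],[0.1133,-0.1667,0.012,0,0,0],[0.1533,-0.2267,0.012,0,0,0],[0.1827,-0.2707,0.012,0,0,0],[0.2028,-0.3007,0.012,0,0,0],[0.2028,-0.3007,0.04,0,0,0],[0.2028,-0.3007,0.0667,0,0,0],[0.2028,-0.3007,0.08,0,0,0],[0.2028,-0.3007,0.08,0,0,0],[0.2028,-0.3007,0.08,0,0,0]]' | python3 drive.py;  python3 - <<'E'
from h import *
delta(489.2,28.7,250,205)
s=viewer.camera("scene");t=viewer.camera("top")
a=cv2.resize(s["frame"][175:255,280:350],None,fx=7,fy=7,interpolation=cv2.INTER_CUBIC)
b=cv2.resize(s["frame"][200:270,170:230],None,fx=4,fy=4,interpolation=cv2.INTER_CUBIC)
b=np.vstack([b,np.zeros((280,240,3),np.uint8)])
cv2.imwrite("pics/e.png",np.hstack([a,b])[...,::-1])
E
```

```text
t: 8.78
ee_pos: [489.6, 29.0, 270.0]
orientation: [-180.0, 0.0, -155.0]
ft_force: [-0.3, -0.9, -1.0]
gripper_width: 52.6
grasp_force: 62.8
d [ 0.5 -0.1 20. ] rv [-0.01  0.04  0.02] t 8.775
```

View pics/e.png

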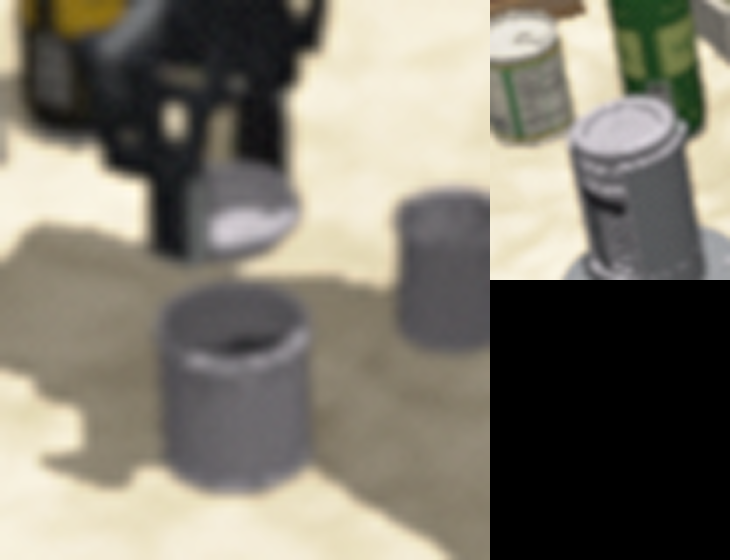

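The lid hangs level above the medium tin: its right edge is at (300,210) and the tin's rim spans (160..310,325). The dispenser shows the next lid at its top. Next I'll compare lateral edges numerically.

```bash
python3 - <<'E'
from h import *
s=viewer.camera("scene"); g=cv2.cvtColor(s["frame"],cv2.COLOR_RGB2GRAY)
def lat(D,z):
    D=np.array(D,float);w=D-s["position"][:2]; w/=np.hypot(*w); l=np.array([-w[1],w[0]])
    t=np.arange(-40,41,2.); q=proj(s,np.c_[D+t[:,None]*l,0*t+z]).astype(np.float32)
    v=cv2.remap(g,q[:,:1],q[:,1:],cv2.INTER_LINEAR).ravel()
    print(z,[(int(a),int(x)) for a,x in zip(t,v) if abs(a)>20])
T=(488.3,28.3)
for z in(30,40,50): lat(T,z)
for z in(105,108,110): lat(T,z)
E
```

```text
30 [(-40, 132), (-38, 131), (-36, 132), (-34, 132), (-32, 130), (-30, 120), (-28, 110), (-26, 103), (-24, 102), (-22, 103), (22, 81), (24, 86), (26, 95), (28, 105), (30, 114), (32, 119), (34, 118), (36, 119), (38, 120), (40, 119)]
40 [(-40, 127), (-38, 128), (-36, 130), (-34, 130), (-32, 127), (-30, 119), (-28, 112), (-26, 113), (-24, 121), (-22, 131), (22, 85), (24, 88), (26, 98), (28, 108), (30, 116), (32, 119), (34, 119), (36, 121), (38, 123), (40, 124)]
50 [(-40, 124), (-38, 124), (-36, 124), (-34, 123), (-32, 122), (-30, 122), (-28, 124), (-26, 123), (-24, 115), (-22, 98), (22, 89), (24, 97), (26, 105), (28, 115), (30, 122), (32, 126), (34, 128), (36, 130), (38, 131), (40, 132)]
105 [(-40, 235), (-38, 235), (-36, 235), (-34, 235), (-32, 233), (-30, 222), (-28, 198), (-26, 158), (-24, 136), (-22, 125), (22, 27), (24, 45), (26, 102), (28, 170), (30, 215), (32, 239), (34, 242), (36, 241), (38, 241), (40, 241)]
108 [(-40, 235), (-38, 234), (-36, 235), (-34, 234), (-32, 233), (-30, 225), (-28, 206), (-26, 170), (-24, 135), (-22, 115), (22, 27), (24, 49), (26, 108), (28, 174), (30, 221), (32, 242), (34, 244), (36, 243), (38, 242), (40, 242)]
110 [(-40, 234), (-38, 235), (-36, 234), (-34, 234), (-32, 232), (-30, 227), (-28, 213), (-26, 181), (-24, 142), (-22, 117), (22, 27), (24, 50), (26, 109), (28, 179), (30, 224), (32, 243), (34, 245), (36, 244), (38, 243), (40, 243)]
```

Scaled: 37 mm / 750 = 0.0493, 1.5 mm / 750 = 0.002.

```bash
python3 -c "
from h import *
delta(488.4,27.4,232,205)"; echo '[[0.002,0,0.0133,0,0,0],[0.0024,-0.0012,0.0267,0,0,0],[0.0024,-0.0012,0.0373,0,0,0],[0.0024,-0.0012,0.0453,0,0,0],[0.0024,-0.0012,0.0493,0,0,0],[0.0024,-0.0012,0.0493,0,0,0],[0.0024,-0.0012,0.0493,0,0,0]]' | python3 drive.py; for i in 1 2; do echo '[[0,0,0.0013,0,0,0],[0,0,0.0027,0,0,0],[0,0,0.004,0,0,0],[0,0,0.004,0,0,0]]' | python3 drive.py|egrep 'ee|ft|grip'; done
```

```text
d [ 1.7 -0.9 38.2] rv [-0.03  0.06  0.01] t 8.925
t: 9.8
ee_pos: [488.2, 27.3, 232.8]
orientation: [-180.0, 0.0, -155.0]
ft_force: [0.5, 0.5, -0.7]
gripper_width: 52.6
grasp_force: 62.8
ee_pos: [488.0, 27.2, 229.5]
ft_force: [-0.4, 0.1, -0.3]
gripper_width: 52.5
ee_pos: [488.0, 27.3, 227.9]
ft_force: [-4.5, -0.5, 18.5]
gripper_width: 53.1
```

Contact came at TCP z 228, where the fingertips (z about 58.7) reach the tin's rim with the plug about 3 mm in the mouth. I'll back off a little, release, rise and look.

Scaled: -1.5 mm / 750 = -0.002.

```bash
echo '[[0,0,-0.002,0,0,0],[0,0,-0.002,0,0,0]]' | python3 drive.py|egrep 'ee|ft'; echo '[[0,0,0,0,0,0],[0,0,0,0,0,0],[0,0,0,0,0,0],[0,0,0,0,0,0],[0,0,-0.0267,0,0,0],[0,0,-0.08,0,0,0],[0,0,-0.0933,0,0,0],[0,0,-0.0933,0,0,0]]' | python3 drive.py 80;  python3 - <<'E'
from h import *
s=viewer.camera("scene");t=viewer.camera("top")
a=cv2.resize(s["frame"][175:255,270:350],None,fx=7,fy=7,interpolation=cv2.INTER_CUBIC)
cv2.imwrite("pics/f.png",a[...,::-1])
delta(488,27.5,240,205)
E
```

```text
ee_pos: [488.1, 27.2, 228.1]
ft_force: [0.2, 0.8, 0.9]
t: 12.05
ee_pos: [488.1, 27.1, 298.4]
orientation: [-180.0, 0.1, -155.0]
ft_force: [-0.4, 0.3, 0.4]
gripper_width: 80.0
grasp_force: 0.0
d [-0.5  0.3 57.2] rv [ 0.02 -0.07 -0.  ] t 12.15
```

View pics/f.png

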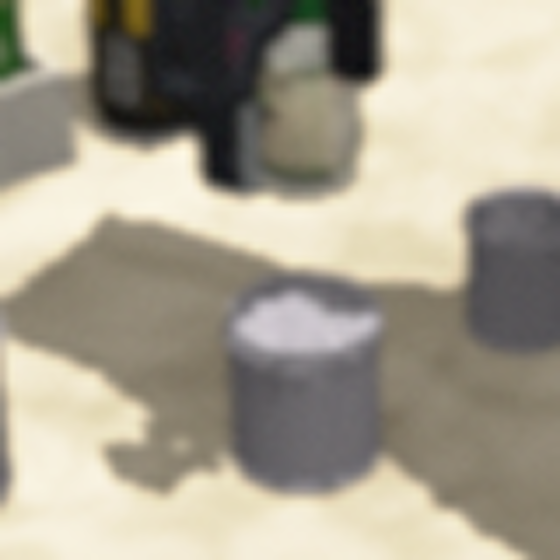

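The lid sits level in the mouth (its top spans (230..385,325)). I'll press it with shut fingers to make sure it is home and check the height.

Scaled: 54 mm / 750 = 0.072, 50 mm / 750 = 0.0667.

```bash
echo '[[-0.0007,0.0004,0.0133,0,0,0],[-0.0007,0.0004,0.04,0,0,0],[-0.0007,0.0004,0.056,0,0,0],[-0.0007,0.0004,0.0667,0,0,0],[-0.0007,0.0004,0.072,0,0,0],[-0.0007,0.0004,0.072,0,0,0],[-0.0007,0.0004,0.072,0,0,0],[-0.0007,0.0004,0.072,0,0,0],[-0.0007,0.0004,0.072,0,0,0],[-0.0007,0.0004,0.072,0,0,0]]' | python3 drive.py 0; for i in 1 2 3; do echo '[[0,0,0.0013,0,0,0],[0,0,0.0027,0,0,0],[0,0,0.0033,0,0,0]]' | python3 drive.py|egrep 'ee|ft|grip'; done
```

```text
t: 13.4
ee_pos: [488.4, 27.7, 244.2]
orientation: [-180.0, 0.0, -155.0]
ft_force: [-0.1, 0.0, 0.1]
gripper_width: -0.0
grasp_force: 0.0
ee_pos: [488.4, 27.7, 241.5]
ft_force: [-0.7, 0.3, -0.5]
gripper_width: -0.1
ee_pos: [488.4, 27.7, 239.0]
ft_force: [0.5, -0.3, -0.5]
gripper_width: -0.2
ee_pos: [488.4, 27.7, 236.5]
ft_force: [-1.3, 0.9, 4.1]
gripper_width: 0.1
```

Scaled: 1.4 mm / 750 = 0.0019, 0.7 mm / 750 = 0.0009.

```bash
echo '[[0,0,0.0009,0,0,0],[0,0,0.0019,0,0,0],[0,0,0.0019,0,0,0]]' | python3 drive.py|egrep 'ee|ft|grip'; echo '[[0,0,-0.0267,0,0,0],[0,0,-0.08,0,0,0],[0,0,-0.0933,0,0,0],[0,0,-0.0933,0,0,0],[0,0,-0.0933,0,0,0],[0,0,-0.0933,0,0,0],[0,0,-0.0933,0,0,0]]' | python3 drive.py 85; python3 - <<'E'
from arcs import *
t=viewer.camera("top");s=viewer.camera("scene")
hs=cv2.cvtColor(s["frame"],cv2.COLOR_RGB2HSV)
cv2.imwrite("pics/g.png",cv2.resize(s["frame"][195:265,280:340],None,fx=8,fy=8,interpolation=cv2.INTER_CUBIC)[...,::-1])
delta(488.2,27.7,195,205)
E
```

```text
ee_pos: [488.3, 27.9, 236.4]
ft_force: [-3.7, -0.8, 16.5]
gripper_width: 0.1
t: 15.78
ee_pos: [488.3, 27.8, 304.5]
orientation: [180.0, -0.1, -155.0]
ft_force: [-1.0, -0.0, 1.0]
gripper_width: 85.2
grasp_force: 0.0
d [ 1.000e-01 -0.000e+00  1.098e+02] rv [ 0.02 -0.04  0.01] t 15.875
```

View pics/g.png

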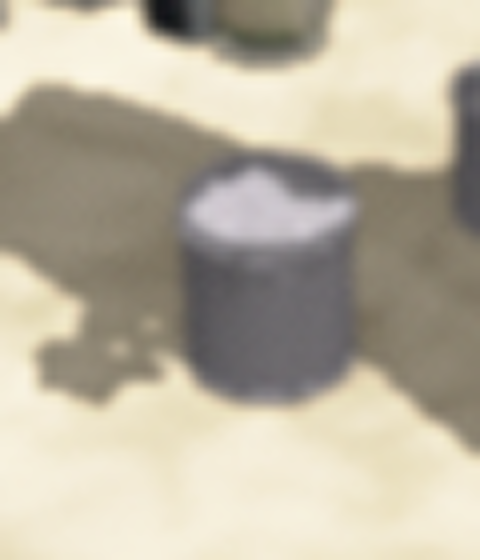

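The lid is home: rigid contact at z about 63.4, and it lies flush on the rim at (185..355,210). Next I'll grip the tin.

Units first: shifts go in shares of 0.75 m and turns go in shares of 2 pi rad. So 120 mm / 750 = 0.16, 105 mm / 750 = 0.14.

```bash
echo '[[0,0,0.0533,0,0,0],[0,0,0.1067,0,0,0],[0,0,0.14,0,0,0],[0,0,0.16,0,0,0],[0,0,0.16,0,0,0],[0,0,0.16,0,0,0]]' | python3 drive.py;echo '[[0,0,0,0,0,0],[0,0,0,0,0,0],[0,0,0,0,0,0],[0,0,0,0,0,0],[0,0,0,0,0,0],[0,0,0,0,0,0],[0,0,0,0,0,0],[0,0,0,0,0,0]]' | python3 drive.py 45; echo '[[0,0,-0.0053,0,0,0],[0,0,-0.0267,0,0,0],[0,0,-0.0733,0,0,0],[0,0,-0.1333,0,0,0],[0,0,-0.1733,0,0,0],[0,0,-0.1933,0,0,0],[0,0,-0.1933,0,0,0],[0,0,-0.1933,0,0,0]]' | python3 drive.py; python3 -c "
from h import *
delta(528,-301.5,330,205)
print(observe()['joint_positions'].round(1))"
```

```text
t: 16.62
ee_pos: [488.6, 27.8, 185.6]
orientation: [-180.0, 0.0, -155.0]
ft_force: [-0.1, -0.2, 0.2]
gripper_width: 85.1
grasp_force: 0.0
t: 17.62
ee_pos: [488.6, 27.8, 186.3]
orientation: [-180.0, 0.1, -155.0]
ft_force: [-2.0, -1.4, 8.6]
gripper_width: 57.4
grasp_force: 62.9
t: 18.62
ee_pos: [488.0, 27.6, 329.5]
orientation: [180.0, -0.1, -155.0]
ft_force: [0.2, 0.5, -2.2]
gripper_width: 57.4
grasp_force: 64.7
d [ 102.8 -315.2   -0.5] rv [ 0.02 -0.07 -0.  ] t 18.625
[ 10.7  22.8 -23.5 112.1  12.1  47.5  95.7]
```

Scaled: -315 mm / 750 = -0.42, -304 mm / 750 = -0.4053.

```bash
echo '[[0.008,-0.0253,0,0,0,0],[0.024,-0.0733,0,0,0,0],[0.0413,-0.1267,0,0,0,0],[0.0587,-0.18,0,0,0,0],[0.076,-0.2333,0,0,0,0],[0.0933,-0.2867,0,0,0,0],[0.1093,-0.336,0,0,0,0],[0.1227,-0.3773,0,0,0,0],[0.132,-0.4053,0,0,0,0],[0.1373,-0.42,0,0,0,0],[0.1373,-0.42,0,0,0,0],[0.1373,-0.42,0,0,0,0]]' | python3 drive.py; python3 -c "
from h import *
delta(528,-301.5,266,205)
print(observe()['joint_positions'].round(1))"
```

```text
t: 20.12
ee_pos: [528.4, -299.8, 330.2]
orientation: [179.9, 0.0, -154.9]
ft_force: [0.4, 1.5, -1.9]
gripper_width: 57.4
grasp_force: 64.7
d [ 1.2 -1.4 64.2] rv [0.05 0.02 0.11] t 20.125
[ 40.2  32.  -20.9  94.7  13.1  55.8 130. ]
```

Scaled: 62 mm / 750 = 0.0827, 60 mm / 750 = 0.08.

```bash
echo '[[0.0013,-0.0013,0.0333,0,0,0],[0.0013,-0.0013,0.06,0,0,0],[0.0013,-0.0013,0.0733,0,0,0],[0.0013,-0.0013,0.08,0,0,0],[0.0013,-0.0013,0.0827,0,0,0],[0.0013,-0.0013,0.0827,0,0,0]]' | python3 drive.py|egrep 'ee|ft|grip'; for i in 1 2 3; do echo '[[0,0,0.0008,0,0,0],[0,0,0.0016,0,0,0],[0,0,0.0016,0,0,0]]' | python3 drive.py|egrep 'ee|ft'; done
```

```text
ee_pos: [527.9, -302.6, 268.7]
ft_force: [0.2, 0.2, -2.0]
gripper_width: 57.1
ee_pos: [527.7, -302.6, 267.0]
ft_force: [-0.6, -0.2, -2.4]
ee_pos: [527.7, -302.6, 265.7]
ft_force: [-0.5, -0.2, -2.2]
ee_pos: [527.7, -302.5, 265.3]
ft_force: [-2.1, -0.1, 4.8]
```

Contact on the pan. I'll release and rise.

Scaled: 200 mm / 750 = 0.2667, -150 mm / 750 = -0.2.

```bash
echo '[[0,0,0,0,0,0],[0,0,0,0,0,0],[0,0,0,0,0,0],[0,0,0,0,0,0],[0,0,0,0,0,0],[0,0,0,0,0,0]]' | python3 drive.py 85|egrep 'ft|grip'; echo '[[0,0,-0.02,0,0,0],[0,0,-0.0667,0,0,0],[0,0,-0.1333,0,0,0],[0,0,-0.1867,0,0,0],[0.04,0.2,-0.2,0,0,0],[0.08,0.2667,-0.2,0,0,0],[0.08,0.2667,-0.2,0,0,0],[0.08,0.2667,-0.2,0,0,0],[0.08,0.2667,-0.2,0,0,0],[0.08,0.2667,-0.2,0,0,0],[0.08,0.2667,-0.2,0,0,0]]' | python3 drive.py; python3 - <<'E'
from h import *
s=viewer.camera("scene");t=viewer.camera("top")
f=lambda c,a,b:cv2.resize(c["frame"][a:a+75,b:b+100],None,fx=4,fy=4,interpolation=cv2.INTER_CUBIC)
cv2.imwrite("pics/i.png",np.vstack([np.hstack([f(s,140,350),f(t,160,400)]),np.hstack([f(s,210,160),f(s,190,290)])])[...,::-1])
E
```

```text
ft_force: [-0.5, 0.3, 0.7]
gripper_width: 84.8
t: 24.12
ee_pos: [389.5, -147.5, 414.6]
orientation: [180.0, 0.0, -155.0]
ft_force: [0.2, -0.2, -0.5]
gripper_width: 85.1
grasp_force: 0.0
```

View pics/i.png

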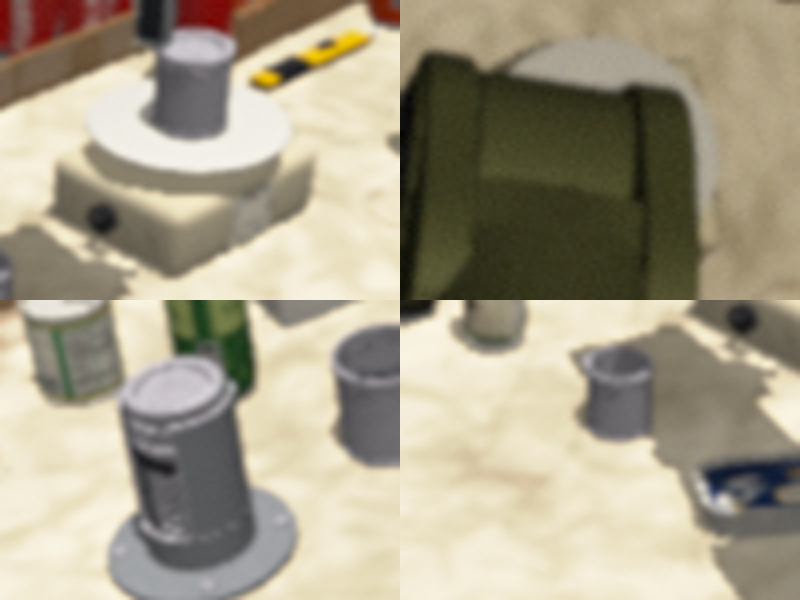

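The closed tin stands upright in the middle of the pan (base at (190,120) in the upper-left panel). The dispenser shows the next lid at its top, the other tins and the flat tin have not moved, and the gripper is clear.

```bash
python3 -c "
from workcell import arm, viewer, observe
print(arm.job_done())"
```

```text
the job is handed in; nothing more can be done
None
```

The job is handed in, though the hand-in returned no verdict: I took only the top lid and the next came up, pressed it home in the medium tin where it stood, then stood the closed tin upright on the scale pan, with nothing else seen to move and about 24 s on the clock.

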